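Gauge dial under the reading lens

ROBOT

A 7-joint arm with a two-finger parallel gripper is mounted at the origin on the work surface. World frame = base frame: x ahead of the robot, y to its left, z up, the work surface at z = 0. Lengths are in m, angles in degrees, forces in N, time in s.
With the tool pointing down it reaches from about 0.425 to 0.95 m from the base axis. Payload 16.7 kg.
Tool frame: the origin (TCP) lies midway between the tips of the shut fingers; the grasp point (between the pads) lies 19 mm behind it; z points along the fingers, y is the line along which they close (so a half turn about z gives the same grasp; the last joint's range is limited). The gripper opens to 94 mm and grips with 3 to 60 N. Pads are 16 mm wide; open, the fingers measure 119 mm over their backs; the gripper's body (75 mm by 177 mm) begins 78 mm behind the grasp point.
Start: joints at [61.45, 24.414, 4.234, 92.017, -1.954, 63.644, -3.845], TCP at [0.231, -0.634, 0.175] pointing down, gripper open.
Joint ranges: [-163.25, 163.25], [-28.42, 122.38], [-70.27, 78.77], [12.13, 141.07], [-58.53, 238.53], [9.26, 117.41], [-156.51, 156.51]. Speed limits (degrees/s): [108.29, 108.29, 136.94, 136.94, 172.46, 172.46, 172.46].

INTERFACE

Orientations are given as [roll, pitch, yaw] about the fixed x, y, z axes, in that order (R = Rz(yaw) Ry(pitch) Rx(roll)).
In Python, from plant import observe, imaging, r gives the robot as it stands.
- The arm moves only by the tool drive_tool, never from a script. Its argument "increments" is a list of rows, each an object with "delta_pos": the shift along the tool's x, y, z in units of 40 mm (1.0 is 40 mm), a list of three; "yaw": the turn about the tool's z in units of 5 degrees (1.0 is 5 degrees); "jaw": the closure, from -1 (fully open) to 1 (shut). In form: [{"delta_pos": [dx, dy, dz], "yaw": yaw, "jaw": jaw}, ...]. A call has 1 to 8 rows; each row shifts and turns the commanded pose from where the row before left it, along the tool's axes as they then stand; what a row does not reach is not made up. A row lasts 1/12 s, in which the tool goes at most 41.7 mm and 7.16 degrees, less where a joint would pass 70% of its speed; a pose out of reach is approached as far as the arm can. A call is refused whole if a number of a shift passes 1 or a number of a turn 1, either way. A call with a gripper value outside its range is refused whole. The fingers move at their own pace and stop on an object; the grip force is fixed at half the most. Time passes only in rows, so rows that do not move let the fingers close. It gives the time, the measured TCP pose, the force, the opening and the grip force at its end, in the units of the state.
- observe(): the state, without advancing time (a new reading comes with each control period).
- imaging.grab_frame(name): name is "scene" or "top" or "wrist"; returns the picture (400x640x3 uint8, blue, green, red); there is no depth.
- imaging.get_calibration(name): a dict with "K" (3x3 intrinsics, pixels), "R" (3x3) and "t" (3): a world point X has camera coordinates R X + t. Camera axes: x right, y down, z forward; pixel columns grow to the right and rows downward; lengths in m; the calibration is good to about 2 mm. A picture is of the moment at which its call begins: read the wrist's pose just before it. get_calibration takes no time and is no camera call; for the wrist camera it gives the pose at the moment of the call.
- r.job_done(): hands the job in; it is judged then, once.
Trained networks look in the newest picture that a camera, given by its name, has taken for a name from the list of things; names that differ only in an ending like _2 or _b are one class to them, and where a whole thing is asked for, a point or a joint stands for the part that bears it (a point fixed in the world has none). Each returns a list of dicts, best first, with "score" (0 to 1); they miss things now and then, are a little off and sometimes report something else, mostly with a low value. They report only what shows in the picture. A call takes as long as a camera call. They do not tell look-alikes from the thing itself.
- imaging.look_for(camera, query): "point" ([x, y, z] in m, in world coordinates, good to about 4 mm: the middle of the surface that is visible of it).
- imaging.trace(camera, query): "mask" (400x640 bool, what is visible of it).
The state is a dict: "time": time; "joint_positions": joint angles; "qd": joint speeds; "joint_torque": joint torques, N m; "ee_pos": TCP position; "tcp_rot": TCP orientation; "ft_force": force on the tool from outside, world axes, zero at the start; "wrist_torque": the same for the moment, N m; "grip_width": opening from 0.0 (shut) to 1.0 (fully open); "gripper_force": force on a finger pad.
Only numpy, scipy, OpenCV 4.12 (cv2) and the standard library are available. Lean on these libraries where they do the work, as an engineer would, in place of code of your own. Each camera call takes 0.05 s, during which the arm holds its last target. There are 200 camera calls.

TASK

Gently push the blue carriage with the pressure gauge along its rail until you feel it come up against its stop. Then pick the orange reading lens up off its rest by the handle and finish holding it in the gripper, level and still, centred over the gauge dial with the lens at the height of the yellow pointer on the post, while the carriage stays at its stop. Do not let the lens touch the gauge, its rail, the post or the pointer, and do not disturb the brown bottle, the white timer or the pipe fitting; the program ends with the lens still held there.

Things in the scene. Friction and masses are not known exactly. Their poses are not given: they have to be found in the camera images.
- carriage (a joint): travel of the carriage along the rail in m: grows as it is pushed towards the rail's stop (along rail +x). It starts somewhere short of the stop. The stop is hidden under the carriage; it is rigid. Sliding takes about 2 N and the carriage stays where it is left
- rail: fixed aluminium slide base, 240 x 80 x 20 mm, origin at the centre of its underside on the bench, +x along the rail towards the stop end, z up. A fixed steel post (12 mm thick, its top 190 mm above the bench) stands at x +60, y -75 mm in this frame, 75 mm beside the dial's place when the carriage is at its stop
- push_tab (a point): middle of the rear face of the carriage's black upright tab (at the end away from the stop): push this face along rail +x, with closed fingers, or pinch the tab from above. Tab 12 mm thick along the rail, 32 mm wide; its top is 14 mm above this point, the blue plate's top 32 mm below and the rail's top 48 mm below. Only the low rail lies behind it
- dial (a point): centre of the round white gauge dial, on its face, which looks straight up 69 mm above the bench. The gauge (54 mm across, steel) is fixed on the carriage; the dial centre is 45 mm ahead of the tab's rear face along the rail; the tab stands 13 mm higher than the dial
- focus_mark (a point): centre of the yellow clip (24 mm across, 10 mm high) on the post, at the mid-height of its yellow pointer (a bar 5 mm thick which reaches 28 mm from the post's axis towards the gauge). Its height is the focal height; it is set differently each time (about 50 to 95 mm above the dial)
- focus_clip: the yellow clip and pointer themselves, fixed on the post; origin as focus_mark, z up
- loupe: orange reading lens, loose, 120 g or so (it varies), lying level on its rest. Origin at the lens centre, on the underside; x runs from the handle to the lens, z up. Clear round lens with black rim, 70 mm across overall; its mid-height is 7 mm above the origin. Straight handle 18 mm wide (y), 14 mm high, from 32 to 137 mm behind the lens centre (-x)
- lens (a point): centre of the lens at its mid-height
- loupe_grip (a point): good place to pinch the handle across its 18 mm width from above, near the balance point: 85 mm behind the lens centre, at the same height as lens; 47 mm above the bench while on the rest
- rest: fixed grey rest: base 130 x 50 x 8 mm, two saddles 12 mm thick (x) and 34 mm wide at x -42 and +46 mm that carry the handle, its underside 40 mm above the bench, between lips 5 mm high; 76 mm of handle is free between the saddles. Origin at the centre of the underside, below loupe_grip; axes as the loupe's while it lies there
- vial: small closed brown bottle, 40 mm across, 75 mm tall, bystander; origin at the centre of its underside
- timer: white timer, 60 x 75 x 18 mm, lying flat, bystander; origin at the centre of its underside
- tee: brass and steel tee pipe fitting, about 62 x 44 x 22 mm, bystander; origin near the centre of its underside
Things that resemble listed ones, but are neither listed nor needed, are in the scene too. There is more than one size of the loupe; the job needs the smaller. Several things look just like the rest: the one meant starts farthest to the robot's left.

How it is judged:
By the outcome, as a careful person would: the job done as asked, in the order asked, and still so for the second after the job is handed in, while the arm keeps its last pose, push and grip.
It also fails if it takes over 54 s, if anything falls off the work surface, if the arm or the gripper's body presses on something with over 40 N, if the wrist force passes 120 N, or if a joint passes its speed limit or range.

## Working session

There is one attempt and no reset: what is moved stays moved. The work goes in short steps, Python scripts to look and compute and a tool call to move; the robot and the scene stay as the last step left them, time stands still between calls to the robot, and variables do not carry over. Pictures are saved under pics/ and viewed, at most 10 in all, crops included, and the job is handed in when it is done.

Besides the shell and the picture viewer there is one more tool, called after "Emit:" as name(argument=value, ...) on one line, values as JSON. drive_tool: Moves the arm, as the interface text tells. Its arguments: {"type":"object","properties":{"increments":{"type":"array","items":{"type":"object","properties":{"delta_pos":{"type":"array","items":{"type":"number"}},"yaw":{"type":"number"},"jaw":{"type":"number"}}}}},"required":["increments"]}

```bash
mkdir -p pics; ls; python3 - <<'E'
from plant import observe, imaging, r
import cv2, numpy as np
s=observe(); print({k:np.round(v,3).tolist() for k,v in s.items()})
for c in ["scene","top"]:
    cv2.imwrite(f"pics/{c}0.png",imaging.grab_frame(c))
    k=imaging.get_calibration(c); print(c,np.round(-k["R"].T@k["t"],3))
    for q in ["push_tab","dial","focus_mark","loupe","rest","loupe_grip","lens","rail","vial","timer","tee"]:
        print(q,[(np.round(d["point"],3).tolist(),round(d["score"],2)) for d in imaging.look_for(c,q)])
print(observe()["time"])
E
```

```text
pics
{'time': 0.0, 'joint_positions': [61.449, 24.449, 4.23, 92.051, -1.954, 63.643, -3.844], 'qd': [0.105, -0.049, 0.008, -0.049, 0.007, -0.056, 0.055], 'joint_torque': [-0.001, -93.582, 3.665, -45.42, -0.049, 0.02, 0.0], 'ee_pos': [0.231, -0.634, 0.175], 'tcp_rot': [-179.929, 0.005, 19.985], 'ft_force': [-0.633, -0.123, 0.167], 'wrist_torque': [0.01, -0.0, 0.009], 'gripper_force': 0.0, 'grip_width': 1.001}
scene [1.213 0.601 0.892]
push_tab [([0.56, 0.144, 0.054], 0.97)]
dial [([0.554, 0.143, 0.052], 0.9), ([0.477, 0.37, 0.017], 0.75), ([0.719, -0.282, 0.018], 0.4)]
focus_mark []
loupe [([0.58, -0.229, 0.046], 0.69), ([0.513, -0.507, 0.013], 0.58), ([0.584, 0.184, 0.019], 0.19)]
rest [([0.526, -0.215, 0.012], 0.91), ([0.31, -0.304, 0.007], 0.73)]
loupe_grip [([0.584, -0.234, 0.049], 0.97), ([0.507, -0.505, 0.018], 0.59)]
lens [([0.587, -0.231, 0.046], 0.83), ([0.508, -0.512, 0.015], 0.64)]
rail [([0.581, 0.185, 0.016], 0.95), ([0.656, 0.189, 0.131], 0.22)]
vial [([0.79, -0.09, 0.046], 0.72)]
timer [([0.716, -0.282, 0.016], 0.82), ([0.58, 0.186, 0.019], 0.29)]
tee [([0.476, 0.365, 0.018], 0.7)]
top [ 0.344 -0.073  1.203]
push_tab [([0.543, 0.126, 0.056], 0.75)]
dial [([0.545, 0.125, 0.058], 0.83)]
focus_mark [([0.778, -0.098, 0.052], 0.36)]
loupe [([0.588, -0.24, 0.052], 0.88), ([0.513, -0.525, 0.02], 0.85)]
rest [([0.305, -0.306, 0.008], 0.88), ([0.52, -0.216, 0.012], 0.57)]
loupe_grip [([0.514, -0.527, 0.017], 0.93), ([0.588, -0.237, 0.05], 0.57), ([0.551, 0.124, 0.059], 0.4)]
lens [([0.515, -0.53, 0.018], 0.72), ([0.588, -0.239, 0.05], 0.58)]
rail [([0.563, 0.171, 0.023], 0.83), ([0.545, 0.125, 0.056], 0.67), ([0.709, -0.292, 0.02], 0.42)]
vial [([0.776, -0.1, 0.048], 0.52), ([0.561, 0.17, 0.022], 0.48)]
timer [([0.711, -0.294, 0.016], 0.74)]
tee [([0.474, 0.357, 0.016], 0.55)]
1.2
```

View pics/scene0.png

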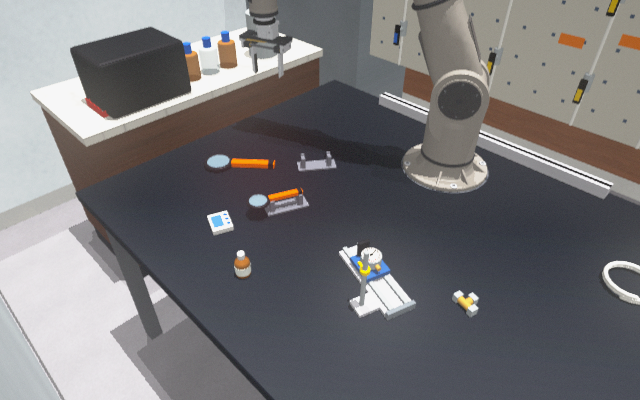

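View pics/top0.png

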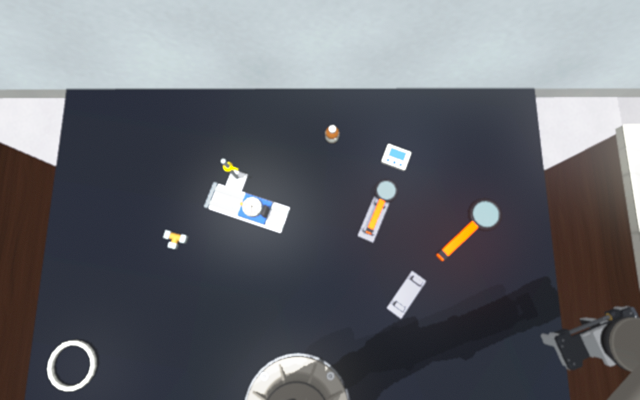

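The scene view shows two orange loupes. One lies on a rest (scene 258,200–300,195; top 387,190–370,232) and a larger one lies on the bench (scene 218,162; top 485,214). There are two rests: the one carrying the small loupe (top 374,218, y≈-0.215) and an empty one (top 407,295, y≈-0.305). The smaller loupe and the leftmost rest (larger y) are the ones meant, and I'll confirm that with an enlarged crop. The rail (top 288,220→208,195) has the tab at its right end and the post and yellow clip at top 235,172.

```bash
python3 - <<'E'
from plant import observe, imaging, r
import numpy as np
s=observe(); k=imaging.get_calibration("wrist"); R,t=k["R"],np.array(k["t"])
C=-R.T@t; yaw=np.radians(s["tcp_rot"][2]); c,n=np.cos(yaw),np.sin(yaw)
T=np.array([[c,n,0],[n,-c,0],[0,0,-1]]) # columns tool x,y,z
print("cam in tool",T.T@(C-s["ee_pos"]),"\naxis fwd in tool",T.T@R[2],"img right in tool",T.T@R[0],"\n",k["K"])
print("delta to (0.50,-0.20)",T.T@(np.array([.5,-.2,.33])-s["ee_pos"])/.04)
E
```

```text
cam in tool [ 0.07779226  0.00025022 -0.20960709] 
axis fwd in tool [-2.67783309e-01  6.67872986e-04  9.63478933e-01] img right in tool [ 7.84318822e-05  9.99999772e-01 -6.71389963e-04] 
 [[276.17050517   0.         315.36262547]
 [  0.         276.17050517 191.36416306]
 [  0.           0.           1.        ]]
delta to (0.50,-0.20) [10.03917263 -7.90360258 -3.86855283]
```

Emit:
drive_tool(increments=[{"delta_pos": [0.6,-0.5,-0.5],"yaw": 0,"jaw": -1},{"delta_pos": [0.75,-0.6,-0.2],"yaw": 0.5,"jaw": -1},{"delta_pos": [0.75,-0.6,-0.2],"yaw": 0.8,"jaw": -1},{"delta_pos": [0.75,-0.6,-0.2],"yaw": 0.8,"jaw": -1},{"delta_pos": [0.75,-0.6,-0.2],"yaw": 0.8,"jaw": -1},{"delta_pos": [0.75,-0.6,-0.2],"yaw": 0.8,"jaw": -1},{"delta_pos": [0.75,-0.6,-0.2],"yaw": 0.8,"jaw": -1},{"delta_pos": [0.75,-0.6,-0.2],"yaw": 0.8,"jaw": -1}])

```text
time: 1.87
ee_pos: [0.4259, -0.4079, 0.2522]
tcp_rot: [180.0, -0.0, -6.7]
ft_force: [0.4, -1.2, -0.1]
grip_width: 1.0
gripper_force: 0.0
```

Emit:
drive_tool(increments=[{"delta_pos": [0.1,-0.9,-0.1],"yaw": 0.5,"jaw": -1},{"delta_pos": [0.1,-0.9,-0.1],"yaw": 0.5,"jaw": -1},{"delta_pos": [0.1,-0.9,-0.1],"yaw": 0.5,"jaw": -1},{"delta_pos": [0.1,-0.9,-0.1],"yaw": 0.5,"jaw": -1},{"delta_pos": [0.1,-0.9,0],"yaw": 0.5,"jaw": -1},{"delta_pos": [0,0,0],"yaw": 0,"jaw": -1},{"delta_pos": [0,0,0],"yaw": 0,"jaw": -1}])

```text
time: 2.45
ee_pos: [0.4812, -0.2356, 0.2675]
tcp_rot: [-180.0, -0.0, -18.8]
ft_force: [0.0, -0.6, -0.8]
grip_width: 1.0
gripper_force: 0.0
```

```bash
cat > h.py <<'E'
from plant import observe, imaging, r
import numpy as np, cv2, os, pickle
def snap(tag):
    k=imaging.get_calibration("wrist"); im=imaging.grab_frame("wrist")
    cv2.imwrite(f"pics/{tag}.png",im); pickle.dump(k,open(f"pics/{tag}.pkl","wb")); return k,im
def cal(tag): return pickle.load(open(f"pics/{tag}.pkl","rb"))
def ray(k,uv):
    d=k["R"].T@np.linalg.inv(k["K"])@np.array([uv[0],uv[1],1.]); return -k["R"].T@np.array(k["t"]),d/np.linalg.norm(d)
def onz(k,uv,z):
    o,d=ray(k,uv); return o+d*(z-o[2])/d[2]
def tri(*kv):
    A=np.zeros((3,3));b=np.zeros(3)
    for k,uv in kv:
        o,d=ray(k,uv);P=np.eye(3)-np.outer(d,d);A+=P;b+=P@o
    X=np.linalg.solve(A,b); return X,[float(np.linalg.norm((np.eye(3)-np.outer(d,d))@(X-o))) for o,d in (ray(k,u) for k,u in kv)]
def proj(k,X):
    p=k["K"]@(k["R"]@np.array(X)+k["t"]); return p[:2]/p[2]
def find(q,cam="wrist"):
    return [(np.round(d["point"],4).tolist(),round(d["score"],2)) for d in imaging.look_for(cam,q)]
E
python3 - <<'E'
from h import *
snap("w1"); print(observe()["ee_pos"],observe()["tcp_rot"])
for q in ["loupe","lens","loupe_grip","rest","dial"]: print(q,find(q))
m=imaging.trace("wrist","loupe"); print([(d["score"],d["mask"].sum(),np.argwhere(d["mask"]).mean(0)[::-1]) for d in m])
np.save("pics/m1.npy",m[0]["mask"])
E
```

```text
[ 0.48050728 -0.23724734  0.26742053] [ 1.79991134e+02 -1.40499377e-02 -1.89212795e+01]
loupe [([0.5182, -0.53, 0.0151], 0.87), ([0.591, -0.2414, 0.0503], 0.66)]
lens [([0.5182, -0.5289, 0.0143], 0.73), ([0.5752, 0.1374, 0.0215], 0.73), ([0.5931, -0.2457, 0.051], 0.56)]
loupe_grip [([0.5213, -0.5273, 0.0149], 0.95), ([0.7675, -0.1029, 0.0288], 0.43)]
rest [([0.5214, -0.2234, 0.0068], 0.98), ([0.3044, -0.3004, 0.0103], 0.86)]
dial [([0.554, 0.1111, 0.0576], 0.65)]
[(0.86, np.int64(5221), array([482.01877035,  84.37023559])), (0.6, np.int64(2763), array([300.17987695, 101.15888527]))]
```

View pics/w1.png

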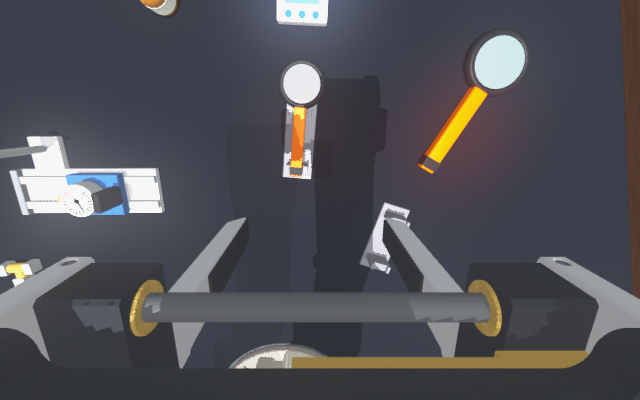

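The wrist view shows the small loupe on its rest (lens 301,84; handle end 296,178), the large loupe lying on the bench (498,62), an empty rest (388,238), and the gauge and rail (80,200). The one at (301,84) is both smaller and on the leftmost rest. Next I'll go to the carriage.

Emit:
drive_tool(increments=[{"delta_pos": [0,-1,0],"yaw": -0.9,"jaw": -1},{"delta_pos": [0,-1,0],"yaw": -0.9,"jaw": -1},{"delta_pos": [0,-1,0],"yaw": -0.9,"jaw": -1},{"delta_pos": [0,-1,0],"yaw": -0.9,"jaw": 0},{"delta_pos": [0,-1,0],"yaw": -0.9,"jaw": 1},{"delta_pos": [0,-1,0],"yaw": -0.9,"jaw": 1},{"delta_pos": [0,-1,0],"yaw": -0.9,"jaw": 1},{"delta_pos": [0,0,0],"yaw": -0.9,"jaw": 1}])

```text
time: 3.47
ee_pos: [0.506, 0.0452, 0.2676]
tcp_rot: [-179.9, -0.1, 17.6]
ft_force: [-0.2, 1.1, 0.5]
grip_width: 0.684
gripper_force: 0.0
```

```bash
python3 - <<'E'
from h import *
snap("w2"); print(observe()["ee_pos"],observe()["tcp_rot"])
for q in ["push_tab","dial","focus_mark","focus_clip","rail"]: print(q,find(q))
for q in ["focus_clip","dial","rail"]:
    for d in imaging.trace("wrist",q): print(q,d["score"],d["mask"].sum(),np.argwhere(d["mask"]).mean(0)[::-1])
E
```

```text
[0.50652626 0.04149268 0.26750539] [-1.79962565e+02 -2.97765775e-02  1.78739441e+01]
push_tab [([0.5551, 0.1224, 0.0671], 0.62)]
dial [([0.5568, 0.1285, 0.0674], 0.59)]
focus_mark [([0.6436, 0.1777, 0.1375], 0.66)]
focus_clip [([0.6483, 0.1837, 0.1368], 0.73)]
rail [([0.5754, 0.1724, 0.0218], 0.72), ([0.5893, -0.239, 0.0514], 0.67), ([0.6444, 0.1795, 0.1382], 0.6), ([0.5546, 0.1277, 0.0665], 0.25)]
focus_clip 0.96 420 [237.17142857  22.42380952]
focus_clip 0.38 2546 [273.12293794 120.0494894 ]
focus_clip 0.17 1576 [459.76015228 194.46827411]
dial 0.88 2566 [273.29267342 120.16250974]
rail 0.59 9511 [255.73188939  95.38134791]
rail 0.25 2601 [273.38908112 120.26528258]
```

Emit:
drive_tool(increments=[{"delta_pos": [-0.4,-0.9,0],"yaw": 0,"jaw": 1},{"delta_pos": [-0.4,-0.9,0],"yaw": 0,"jaw": 1},{"delta_pos": [-0.4,-0.8,0],"yaw": 0,"jaw": 1},{"delta_pos": [0,0,0],"yaw": 0,"jaw": 1},{"delta_pos": [0,0,0],"yaw": 0,"jaw": 1}])

```text
time: 4.33
ee_pos: [0.4301, 0.124, 0.2678]
tcp_rot: [180.0, -0.1, 17.1]
ft_force: [-0.3, -1.2, 0.4]
grip_width: 0.005
gripper_force: 0.0
```

```bash
python3 - <<'E'
from h import *
snap("w3"); print(observe()["ee_pos"],observe()["tcp_rot"],observe()["grip_width"])
for q in ["push_tab","dial","focus_mark","focus_clip","rail"]: print(q,find(q))
a=cv2.imread("pics/w2.png")[0:200,120:360]; b=cv2.imread("pics/w3.png")[0:200,260:500]
cv2.imwrite("pics/w23.png",np.vstack([cv2.resize(a,None,fx=1.5*2/2,fy=1.5,interpolation=cv2.INTER_CUBIC)]*0+[cv2.resize(x,(720,600)) [:, :] for x in [b]]))
E
```

```text
[0.43090604 0.12297722 0.26758914] [ 1.79975731e+02 -4.21138824e-02  1.69625849e+01] 0.0022294636893192923
push_tab [([0.5484, 0.1306, 0.0704], 0.94)]
dial [([0.5497, 0.1329, 0.0658], 0.81)]
focus_mark []
focus_clip []
rail [([0.5664, 0.17, 0.0202], 0.95)]
```

View pics/w23.png

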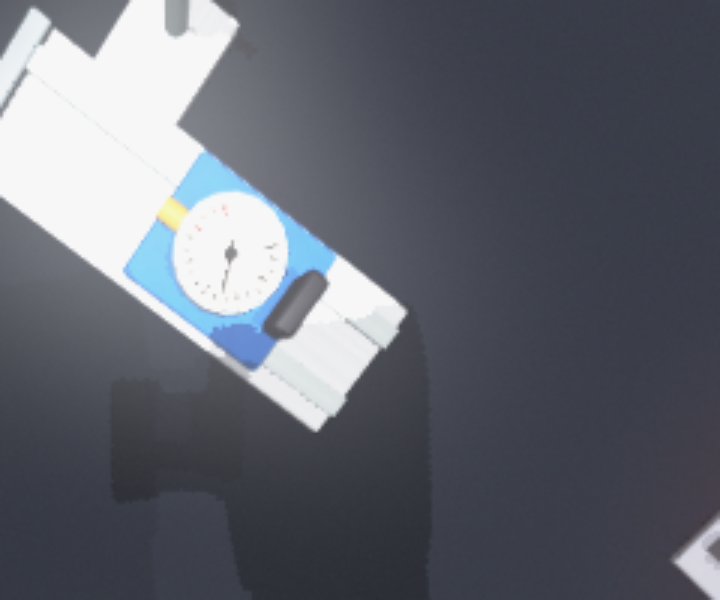

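The enlarged crop shows the dial centre at crop (230,253), which is wrist (336.7,84.3), and the tab at crop (297,303). The rail's near end corners are at crop (405,312) and (318,428), and its upper edge passes (178,125). The rail yaw is therefore about 73°.

```bash
python3 - <<'E'
from h import *
k=cal("w3"); f=lambda u,v:(260+u/3,v/3)
A=onz(k,f(405,312),.02);B=onz(k,f(318,428),.02);C=onz(k,f(178,125),.02);D=onz(k,f(0,197),.02)
B0=onz(k,f(318,428),.0);D0=onz(k,f(0,197),0)
ang=lambda p,q:np.degrees(np.arctan2(*(q-p)[1::-1]))
print("corners",A,B,np.linalg.norm((A-B)[:2]),"dirs",ang(A,C),ang(B,D),"end",ang(B,A)+90)
d=onz(k,f(230,253),.069); t=onz(k,f(308,288),.082); print("dial",d,"tabtop",t,ang(t,d))
# dial in w2: white ellipse
for tag,roi in (("w2",(233,313,80,160)),("w3",(310,370,55,115))):
    im=cv2.imread(f"pics/{tag}.png"); h=cv2.cvtColor(im,cv2.COLOR_BGR2HSV); x0,x1,y0,y1=roi
    m=((h[...,1]<50)&(h[...,2]>170)).astype(np.uint8); mm=np.zeros_like(m); mm[y0:y1,x0:x1]=m[y0:y1,x0:x1]
    n,l,st,c=cv2.connectedComponentsWithStats(mm); i=1+np.argmax(st[1:,4]); print(tag,st[i],c[i])
    cs,_=cv2.findContours((l==i).astype(np.uint8),0,1); print(cv2.fitEllipse(max(cs,key=len)))
i=cv2.imread("pics/w2.png")[0:200,150:390]; cv2.imwrite("pics/w2c.png",cv2.resize(i,(720,600),interpolation=cv2.INTER_CUBIC))
E
```

```text
corners [0.55732646 0.03063328 0.02      ] [0.48693175 0.05389214 0.02      ] 0.07413765170772421 dirs 70.53762536169224 72.30024977153549 end 71.71611351423967
dial [0.55217432 0.12992778 0.069     ] tabtop [0.54692136 0.09210327 0.082     ] 82.09348892902742
w2 [ 233   80   80   80 1751] [271.96344946 115.62935465]
((273.21453857421875, 119.56036376953125), (52.454036712646484, 98.66630554199219), 130.77708435058594)
w3 [ 317   64   39   41 1230] [336.21869919  83.91382114]
((336.1893615722656, 83.88458251953125), (37.636940002441406, 40.43167495727539), 8.837457656860352)
```

View pics/w2c.png

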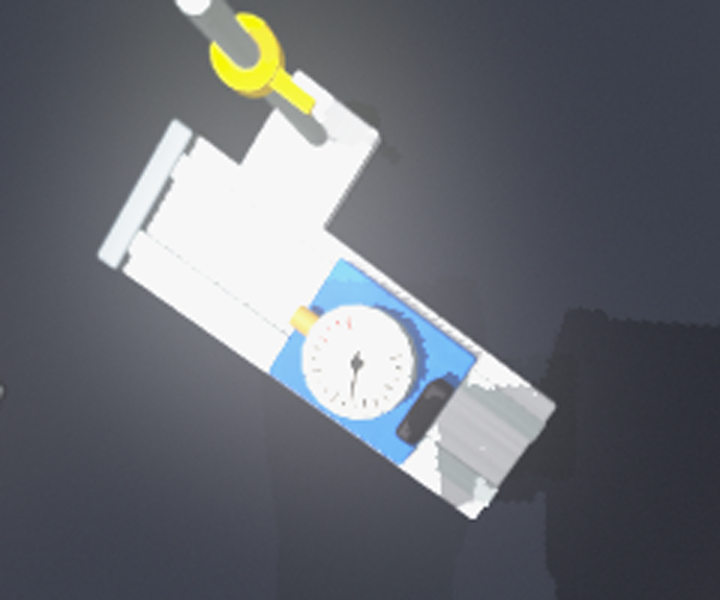

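The w2 crop shows the dial at crop (358,362) and the clip outline spanning x 210–283, y 13–97, centred at (246,55). The post foot is at (318,138), the rail's near-end corners at (555,405) and (475,518), and the stop-end plate at (100,258)–(180,120).

```bash
python3 - <<'E'
from h import *
k2,k3=cal("w2"),cal("w3"); f=lambda u,v:(150+u/3,v/3)
ang=lambda p,q:np.degrees(np.arctan2(*(q-p)[1::-1]))
A=onz(k2,f(555,405),.02);C=onz(k2,f(325,230),.02);B=onz(k2,f(473,518),.02);D=onz(k2,f(122,272),.02)
print(A,B,D,np.linalg.norm((A-B)[:2]),"len",np.linalg.norm((B-D)[:2]),"dirs",ang(A,C),ang(B,D),ang(B,A)+90)
print("dial tri",tri((k2,f(358,362)),(k3,(336.4,84.0))),onz(k2,f(358,362),.069),onz(k3,(336.4,84),.069))
d=(onz(k2,f(358,362),.069)+onz(k3,(336.4,84),.069))/2
for a in (71,72,73):
  ex=np.array([np.cos(np.radians(a)),np.sin(np.radians(a))]);ey=np.array([-ex[1],ex[0]])
  o=((A+B)/2)[:2]+.12*ex; p=o+.06*ex-.075*ey
  print(a,"rail o",o,"dial lateral",(d[:2]-o)@ey,"dial x",(d[:2]-o)@ex,"post",p,proj(k2,[*p,.02]))
  for z in (.12,.13,.14,.15,.16): print(z,(proj(k2,[*p,z])-[150,0])*3)
for c in ("top","scene"):
  k=imaging.get_calibration(c); im=cv2.imread(f"pics/{c}0.png"); h=cv2.cvtColor(im,cv2.COLOR_BGR2HSV)
  m=((abs(h[...,0].astype(int)-28)<6)&(h[...,1]>120)&(h[...,2]>120)).astype(np.uint8)
  n,l,st,ce=cv2.connectedComponentsWithStats(m)
  print(c,[(st[i].tolist(),ce[i].round(1).tolist()) for i in range(1,n) if st[i,4]>15])
  print(proj(k,[*p,.13]),proj(k,[*p,.15]))
E
```

```text
[0.55959937 0.02864493 0.02      ] [0.4865239  0.05252908 0.02      ] [0.55566446 0.26520549 0.02      ] 0.07687962642761978 len 0.22363290059977897 dirs 71.2641326762546 71.99078799658639 71.90042038383791
dial tri (array([0.55250965, 0.12990649, 0.06549304]), [0.0005304680198741957, 0.0005304680198740863]) [0.55237221 0.12900802 0.069     ] [0.55247693 0.13041656 0.069     ]
71 rail o [0.56212981 0.15404923] dial lateral 0.0012531552206583568 dial x -0.02617075424066896 post [0.6525778  0.18636274] [255.03534284  42.07175707]
0.12 [259.71297992  59.67740004]
0.13 [252.25964973  50.72449463]
0.14 [244.32288114  41.19088529]
0.15 [235.85406242  31.01817981]
0.16 [226.79783829  20.13988569]
72 rail o [0.56014368 0.15471379] dial lateral -0.00038458177364716385 dial x -0.02616317431503034 post [0.65001393 0.1886009 ] [253.15991155  43.37884595]
0.12 [252.4585469   64.89061182]
0.13 [244.78918312  56.11501872]
0.14 [236.6231605   46.77112868]
0.15 [227.91062008  36.8018911 ]
0.16 [218.59479815  26.14235467]
73 rail o [0.55814624 0.15534358] dial lateral -0.002022201620618811 dial x -0.026184177995513144 post [0.6474114  0.19079398] [251.31171028  44.72021051]
0.12 [245.31795415  70.23672498]
0.13 [237.43713141  61.64243565]
0.14 [229.04679017  52.49250008]
0.15 [220.0958669   42.73123189]
0.16 [210.52623887  32.29524635]
top [([222, 161, 17, 11, 85], [229.3, 167.2]), ([370, 201, 13, 27, 99], [375.8, 214.8]), ([170, 234, 10, 8, 52], [174.2, 237.4]), ([445, 243, 8, 11, 48], [448.9, 248.3])]
[226.84564314 168.11189901] [225.10989253 166.08544721]
scene [([608, 0, 10, 13, 73], [612.4, 5.7]), ([487, 61, 5, 11, 32], [489.0, 65.4]), ([574, 89, 9, 12, 59], [577.7, 94.7]), ([358, 261, 13, 15, 89], [363.5, 269.2]), ([459, 296, 13, 11, 69], [465.8, 300.8])]
[366.34619819 270.44408261] [366.95937684 264.26039982]
```

Emit:
drive_tool(increments=[{"delta_pos": [0.34,0.26,0.2],"yaw": 1,"jaw": 1},{"delta_pos": [0.34,0.26,0.2],"yaw": 1,"jaw": 1},{"delta_pos": [0.34,0.26,0.2],"yaw": 1,"jaw": 1},{"delta_pos": [0.34,0.26,0.2],"yaw": 1,"jaw": 1},{"delta_pos": [0.34,0.26,0.2],"yaw": 1,"jaw": 1},{"delta_pos": [0.34,0.26,0.2],"yaw": 1,"jaw": 1},{"delta_pos": [0.34,0.26,0.2],"yaw": 1,"jaw": 1},{"delta_pos": [0,0,0],"yaw": 0,"jaw": 1}])

```text
time: 5.3
ee_pos: [0.5279, 0.0514, 0.2092]
tcp_rot: [179.9, 0.1, -18.6]
ft_force: [-0.6, 0.1, -0.1]
grip_width: 0.001
gripper_force: 0.0
```

```bash
cat >> h.py <<'E'
def go(target,yaw=None):
    s=observe(); p=np.array(s["ee_pos"]); a=np.radians(s["tcp_rot"][2]); c,n=np.cos(a),np.sin(a)
    T=np.array([[c,n,0],[n,-c,0],[0,0,-1]]); print("t",s["time"],"at",p.round(4),"rot",np.round(s["tcp_rot"],2),"F",np.round(s["ft_force"],2),"grip",s["grip_width"],s["gripper_force"])
    print("delta units",(T.T@(np.array(target)-p)/.04).round(3),"yaw units",None if yaw is None else -(yaw-s["tcp_rot"][2])/5)
E
python3 - <<'E'
from h import *
go([.527,.051,.052],-18)
snap("w4")
print(find("focus_clip"),find("dial"))
for d in imaging.trace("wrist","focus_clip"): print(d["score"],d["mask"].sum(),np.argwhere(d["mask"]).mean(0)[::-1],np.argwhere(d["mask"]).min(0),np.argwhere(d["mask"]).max(0))
E
```

```text
t 5.3 at [0.5279 0.0514 0.2092] rot [ 1.7991e+02  1.2000e-01 -1.8570e+01] F [-0.57  0.14 -0.1 ] grip 0.0006122023069499659 0.0
delta units [-0.017  0.017  3.931] yaw units -0.11448268954471104
[([0.6463, 0.1807, 0.1357], 0.63)] [([0.5576, 0.1222, 0.0672], 0.86)]
0.66 464 [154.15517241 119.47844828] [108 134] [132 177]
```

Emit:
drive_tool(increments=[{"delta_pos": [0,0,0.9],"yaw": 0,"jaw": 1},{"delta_pos": [0,0,0.9],"yaw": 0,"jaw": 1},{"delta_pos": [0,0,0.9],"yaw": 0,"jaw": 1},{"delta_pos": [0,0,0.8],"yaw": 0,"jaw": 1},{"delta_pos": [0,0,0.4],"yaw": 0,"jaw": 1},{"delta_pos": [0,0,0],"yaw": 0,"jaw": 1},{"delta_pos": [0,0,0],"yaw": 0,"jaw": 1}])

```text
time: 6.08
ee_pos: [0.5266, 0.0555, 0.0556]
tcp_rot: [-180.0, 0.0, -17.9]
ft_force: [-0.4, 0.4, 0.8]
grip_width: 0.005
gripper_force: 0.0
```

```bash
python3 - <<'E'
from h import *
go([.527,.051,.052],-18)
snap("w5"); i=cv2.imread("pics/w4.png")[60:260,90:340]; j=cv2.imread("pics/w5.png")[100:400,140:540]
cv2.imwrite("pics/w45.png",np.hstack([cv2.resize(i,(400,320),interpolation=cv2.INTER_CUBIC),cv2.resize(j,(400,300))[:,:] if 0 else cv2.resize(j,(400,320))]))
for c,roi in (("w2",(200,270,0,45)),("w4",(120,190,95,145)),("w5",None)):
  im=cv2.imread(f"pics/{c}.png"); h=cv2.cvtColor(im,cv2.COLOR_BGR2HSV)
  m=((abs(h[...,0].astype(int)-28)<6)&(h[...,1]>120)&(h[...,2]>100)).astype(np.uint8)
  n,l,st,ce=cv2.connectedComponentsWithStats(m); print(c,[(st[i].tolist(),ce[i].round(1).tolist()) for i in range(1,n) if st[i,4]>60])
E
```

```text
t 6.0833 at [0.5266 0.0555 0.0556] rot [-1.800e+02  5.000e-02 -1.793e+01] F [-0.41  0.43  0.83] grip 0.004942595346584592 0.0
delta units [0.043 0.104 0.09 ] yaw units 0.0137480425289624
w2 [([220, 4, 35, 34, 409], [236.5, 22.1]), ([458, 179, 47, 44, 467], [481.4, 200.8]), ([576, 251, 33, 17, 268], [593.8, 259.3])]
w4 [([507, 65, 31, 74, 868], [521.7, 101.5]), ([134, 107, 43, 26, 516], [153.6, 119.5])]
w5 [([0, 110, 31, 23, 428], [13.5, 117.0])]
```

View pics/w45.png

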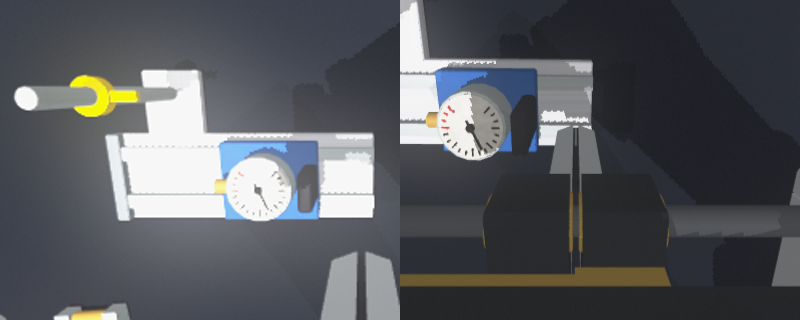

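The left panel shows the clip at (92,97), which is w4 pixel (147.5,120.6), and the post top at (27,98). The right panel shows the closed fingers behind the tab and clear of it. Now I'll push gently along tool -y.

Emit:
drive_tool(increments=[{"delta_pos": [0,-0.2,0],"yaw": 0,"jaw": 1},{"delta_pos": [0,-0.2,0],"yaw": 0,"jaw": 1},{"delta_pos": [0,-0.15,0],"yaw": 0,"jaw": 1},{"delta_pos": [0,-0.15,0],"yaw": 0,"jaw": 1},{"delta_pos": [0,-0.2,0],"yaw": 0,"jaw": 1},{"delta_pos": [0,-0.2,0],"yaw": 0,"jaw": 1},{"delta_pos": [0,-0.2,0],"yaw": 0,"jaw": 1},{"delta_pos": [0,-0.2,0],"yaw": 0,"jaw": 1}])

```text
time: 6.8
ee_pos: [0.5457, 0.1129, 0.0553]
tcp_rot: [-180.0, 0.0, -18.0]
ft_force: [-0.1, 0.5, 0.2]
grip_width: 0.006
gripper_force: 0.0
```

```bash
python3 - <<'E'
from h import *
s=observe(); go([.5787-.0575*.309,.2118-.0575*.951,.054],-18)
print("TCP rail x", (np.array(s["ee_pos"])[:2]-[.5601,.1547])@[.309,.951])
k2,k4=cal("w2"),cal("w4")
print("clip tri",tri((k2,(232,18.3)),(k4,(147.5,120.6))), "post top",onz(k4,(106.9,121.2),.19))
p=lambda tag,u,v:onz(cal(tag),(u,v),.069)
print("dial w4",p("w4",90+257.5/1.6,60+190/1.6))
# rail corners w4
f=lambda u,v:onz(k4,(90+u/1.6,60+v/1.6),.02)
A,B,C,D=f(374,134),f(374,217),f(128,134),f(128,219); ang=lambda p,q:np.degrees(np.arctan2(*(q-p)[1::-1]))
print(A,B,C,D,ang(A,C),ang(B,D),np.linalg.norm(A-B),np.linalg.norm(A-C))
E
```

```text
t 6.8 at [0.5457 0.1129 0.0553] rot [-1.7999e+02  1.0000e-02 -1.8010e+01] F [-0.09  0.47  0.16] grip 0.005510533177393941 0.0
delta units [ 0.021 -1.169  0.032] yaw units -0.0013590433504532483
TCP rail x -0.044215005264828786
clip tri (array([0.64973534, 0.18716757, 0.1330317 ]), [0.00018810406829149645, 0.0001881040682916326]) post top [0.65002727 0.1861134  0.19      ]
dial w4 [0.55202244 0.13069729 0.069     ]
[0.55939632 0.02726283 0.02      ] [0.48586647 0.051303   0.02      ] [0.62938205 0.23534002 0.02      ] [0.55788821 0.27118265 0.02      ] 71.40988816135213 71.86375446232665 0.07735999083085768 0.21953159945990386
```

```bash
python3 - <<'E'
from h import *
snap("w6"); print(find("dial"),find("push_tab"))
im=cv2.imread("pics/w6.png"); cv2.imwrite("pics/w6c.png",im[100:320,140:460])
E
```

```text
[([0.5641, 0.1307, 0.0645], 0.76)] [([0.5619, 0.1244, 0.0642], 0.66)]
```

View pics/w6c.png

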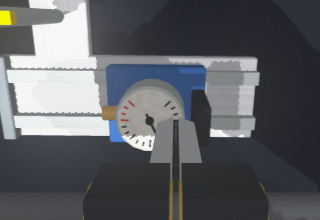

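```bash
python3 - <<'E'
from h import *
ex=np.array([.309,.951]);ey=np.array([-.951,.309]);o=[.5601,.1547]
def rl(n,X): print(n,X.round(4),"rail",np.round([(X[:2]-o)@ex,(X[:2]-o)@ey],4))
for tag,dl,tb,re in (("w5",(140+71,100+122*300/320),(140+124,100+125*300/320),(140+192,100+62*300/320)),("w6",(140+150,100+118),(140+201,100+118),(140+257,100+57))):
    k=cal(tag); rl(tag+" dial",onz(k,dl,.069)); rl("tab",onz(k,tb,.075)); rl("railend",onz(k,re,.02))
s=observe(); rl("tcp",np.array(s["ee_pos"])); k=cal("w6"); print("tcp px",proj(k,s["ee_pos"]),proj(k,[*s["ee_pos"][:2],.1]), "cam",-k["R"].T@k["t"])
print(proj(k,[*(np.array(o)-.071*ex),.068]))
E
```

```text
w5 dial [0.556  0.1283 0.069 ] rail [-0.0263 -0.0043]
tab [0.5434 0.0893 0.075 ] rail [-0.0674 -0.0043]
railend [0.5606 0.0285 0.02  ] rail [-0.1199 -0.0395]
w6 dial [0.554 0.13  0.069] rail [-0.0254 -0.0019]
tab [0.5445 0.0932 0.075 ] rail [-0.0633 -0.0042]
railend [0.5627 0.0306 0.02  ] rail [-0.1172 -0.0409]
tcp [0.5455 0.1127 0.0552] rail [-0.0445  0.0009]
tcp px [315.2328587 215.0760557] [315.29014019 239.17333188] cam [0.61971307 0.08875492 0.26488187]
[350.09180879 219.79571169]
```

The dial still measures at rail x ≈ -0.026, while the TCP reads -0.0445. These two contradict each other, so I'll take fresh pictures from all the cameras before doing anything else.

```bash
python3 - <<'E'
from h import *
s=observe();print(s["time"],s["ee_pos"],s["joint_positions"])
a=imaging.grab_frame("top"); b=imaging.grab_frame("scene"); snap("w7")
for c in ("top","scene","wrist"): imaging.grab_frame(c); print(c,find("dial",c),find("push_tab",c))
for c,o in (("top",a),("scene",b)): print(c,proj(imaging.get_calibration(c),s["ee_pos"]))
x=cv2.resize(a[150:250,180:313],(532,400),interpolation=cv2.INTER_CUBIC)[:, 60:460]; y=cv2.resize(b[200:300,320:420],(400,400),interpolation=cv2.INTER_CUBIC)
cv2.imwrite("pics/ab.png",np.hstack([x,y]))
print(cv2.absdiff(cv2.imread("pics/w6.png"),cv2.imread("pics/w7.png")).mean(), observe()["ft_force"])
E
```

```text
6.95 [0.54547665 0.11270825 0.05518437] [  -2.36932734   22.77708008  -19.47768409  112.38374659   10.23336083
   46.48406691 -135.47232586]
top [] []
scene [([0.5543, 0.1457, 0.0478], 0.72)] [([0.5603, 0.1481, 0.0529], 0.77), ([0.6528, 0.1912, 0.1322], 0.53)]
wrist [([0.564, 0.1316, 0.0661], 0.96)] [([0.5602, 0.1253, 0.0652], 0.78)]
top [258.64712674 209.47717103]
scene [366.73976662 252.87583515]
1.53898828125 [-0.20223185  0.61207444  0.6840215 ]
```

View pics/ab.png

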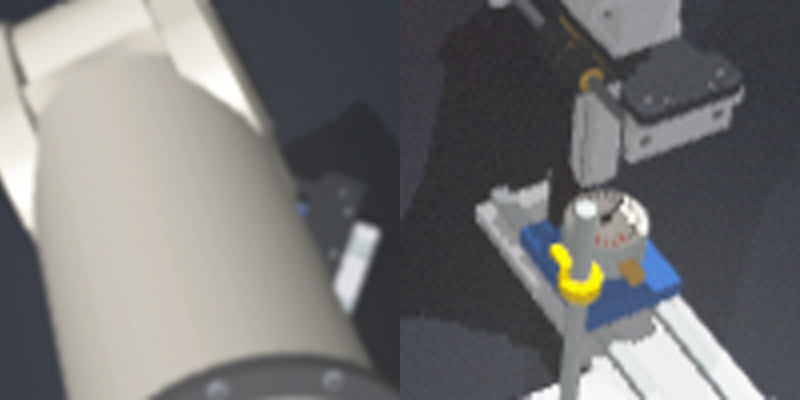

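The scene crop settles it. The fingertip ends at panel (595,185), scene (368.7,246), about 7 px above where the reported TCP projects (366.7,252.9). The wrist pictures agree: the tip edge is at row 217, against an expected 205. So the visible fingertips stand about 20–27 mm above the reported TCP, and they passed over the tab and the dial without touching. I'll go back up, retreat behind the tab and push about 25 mm lower.

Emit:
drive_tool(increments=[{"delta_pos": [0,0,-0.6],"yaw": 0,"jaw": 1},{"delta_pos": [0,0.8,0],"yaw": 0,"jaw": 1},{"delta_pos": [0,0.85,0],"yaw": 0,"jaw": 1},{"delta_pos": [0,0,0],"yaw": 0,"jaw": 1},{"delta_pos": [0,0,0.5],"yaw": 0,"jaw": 1},{"delta_pos": [0,0,0.4],"yaw": 0,"jaw": 1},{"delta_pos": [0,0,0.2],"yaw": 0,"jaw": 1},{"delta_pos": [0,0,0],"yaw": 0,"jaw": 1}])

```text
time: 8.22
ee_pos: [0.5239, 0.0491, 0.0338]
tcp_rot: [179.9, 0.1, -18.0]
ft_force: [-1.1, -0.1, -0.9]
grip_width: 0.006
gripper_force: 0.0
```

Emit:
drive_tool(increments=[{"delta_pos": [0,0,0.05],"yaw": 0,"jaw": 1},{"delta_pos": [0,0,0],"yaw": 0,"jaw": 1}])

```text
time: 8.38
ee_pos: [0.5254, 0.0494, 0.0337]
tcp_rot: [-180.0, -0.0, -18.0]
ft_force: [-0.3, -0.5, -0.0]
grip_width: 0.007
gripper_force: 0.0
```

```bash
python3 - <<'E'
from h import *
go([.527,.051,.030],-18); s=observe()
ex=np.array([.309,.951]);print((np.array(s["ee_pos"])[:2]-[.5601,.1547])@ex)
snap("w8"); k=cal("w8"); imaging.grab_frame("scene")
# fingertip: bright grey finger rows near col 315
im=cv2.imread("pics/w8.png"); print([int(v) for v in im[196:240,308].mean(1)])
p=np.array(s["ee_pos"])
for dz in (0,.01,.02,.03):
  c,n=np.cos(np.radians(-18)),np.sin(np.radians(-18)); print(dz,[proj(k,p+[c*x,n*x,dz]).round(1).tolist() for x in (0,.008)])
E
```

```text
t 8.3833 at [0.5254 0.0494 0.0337] rot [-1.7999e+02 -2.0000e-02 -1.8010e+01] F [-0.25 -0.5  -0.01] grip 0.0074982448117326675 0.0
delta units [ 0.027 -0.051  0.092] yaw units -0.0010266254447998334
-0.11086861653527598
[131, 132, 135, 135, 134, 132, 130, 130, 130, 131, 133, 133, 132, 132, 135, 134, 132, 133, 130, 128, 130, 130, 127, 114, 115, 113, 114, 114, 114, 114, 114, 113, 114, 115, 114, 114, 113, 113, 114, 114, 115, 114, 115, 113]
0 [[314.9, 215.0], [314.9, 205.5]]
0.01 [[314.9, 219.5], [314.9, 209.7]]
0.02 [[314.9, 224.4], [314.9, 214.2]]
0.03 [[314.9, 229.9], [314.9, 219.2]]
```

Emit:
drive_tool(increments=[{"delta_pos": [0,0,0.2],"yaw": 0,"jaw": 1},{"delta_pos": [0,-0.2,0],"yaw": 0,"jaw": 1},{"delta_pos": [0,-0.2,0],"yaw": 0,"jaw": 1},{"delta_pos": [0,-0.15,0],"yaw": 0,"jaw": 1},{"delta_pos": [0,-0.15,0],"yaw": 0,"jaw": 1},{"delta_pos": [0,-0.15,0],"yaw": 0,"jaw": 1},{"delta_pos": [0,-0.15,0],"yaw": 0,"jaw": 1},{"delta_pos": [0,-0.15,0],"yaw": 0,"jaw": 1}])

```text
time: 9.15
ee_pos: [0.5395, 0.0934, 0.0254]
tcp_rot: [180.0, -0.0, -18.0]
ft_force: [-0.2, -2.6, 1.9]
grip_width: 0.005
gripper_force: 1.2
```

```bash
cat >> h.py <<'E'
ex=np.array([.309,.951]);ey=np.array([-.951,.309]);RO=np.array([.5601,.1547])
def rail(X): X=np.array(X); return np.round([(X[:2]-RO)@ex,(X[:2]-RO)@ey],4)
E
python3 - <<'E'
from h import *
s=observe(); go([.56,.15,.026],-18); print(rail(s["ee_pos"])); snap("w9"); print([(d,rail(d[0])) for d in find("dial")])
E
```

```text
t 9.15 at [0.5395 0.0934 0.0254] rot [ 1.7999e+02 -1.0000e-02 -1.8020e+01] F [-0.16 -2.6   1.94] grip 0.005196780429829894 1.219700463116169
delta units [ 0.049 -1.505 -0.015] yaw units -0.003984911350049458
[-0.0647  0.0006]
[(([0.5665, 0.1409, 0.0677], 0.7), array([-0.0111, -0.0104]))]
```

Emit:
drive_tool(increments=[{"delta_pos": [0,-0.15,0],"yaw": 0,"jaw": 1},{"delta_pos": [0,-0.15,0],"yaw": 0,"jaw": 1},{"delta_pos": [0,-0.15,0],"yaw": 0,"jaw": 1},{"delta_pos": [0,-0.15,0],"yaw": 0,"jaw": 1},{"delta_pos": [0,-0.15,0],"yaw": 0,"jaw": 1},{"delta_pos": [0,-0.15,0],"yaw": 0,"jaw": 1},{"delta_pos": [0,-0.15,0],"yaw": 0,"jaw": 1},{"delta_pos": [0,-0.15,0],"yaw": 0,"jaw": 1}])

```text
time: 9.92
ee_pos: [0.5544, 0.1391, 0.0253]
tcp_rot: [-180.0, -0.0, -18.0]
ft_force: [1.6, -2.7, -0.2]
grip_width: 0.001
gripper_force: 1.2
```

Emit:
drive_tool(increments=[{"delta_pos": [0,-0.05,0],"yaw": 0,"jaw": 1},{"delta_pos": [0,-0.05,0],"yaw": 0,"jaw": 1},{"delta_pos": [0,-0.05,0],"yaw": 0,"jaw": 1},{"delta_pos": [0,-0.05,0],"yaw": 0,"jaw": 1}])

```text
time: 10.25
ee_pos: [0.5565, 0.1462, 0.0253]
tcp_rot: [180.0, 0.0, -18.0]
ft_force: [-0.1, -2.2, 0.8]
grip_width: 0.005
gripper_force: 1.1
```

Emit:
drive_tool(increments=[{"delta_pos": [0,-0.05,0],"yaw": 0,"jaw": 1},{"delta_pos": [0,-0.05,0],"yaw": 0,"jaw": 1},{"delta_pos": [0,-0.05,0],"yaw": 0,"jaw": 1},{"delta_pos": [0,-0.05,0],"yaw": 0,"jaw": 1}])

```text
time: 10.58
ee_pos: [0.5591, 0.1539, 0.0253]
tcp_rot: [-180.0, -0.0, -18.0]
ft_force: [-0.5, -2.6, 1.7]
grip_width: 0.009
gripper_force: 1.1
```

Emit:
drive_tool(increments=[{"delta_pos": [0,-0.04,0],"yaw": 0,"jaw": 1},{"delta_pos": [0,-0.04,0],"yaw": 0,"jaw": 1}])

```text
time: 10.75
ee_pos: [0.5602, 0.157, 0.0253]
tcp_rot: [-180.0, -0.0, -18.0]
ft_force: [-0.7, -3.2, 1.2]
grip_width: 0.003
gripper_force: 1.1
```

Emit:
drive_tool(increments=[{"delta_pos": [0,-0.04,0],"yaw": 0,"jaw": 1},{"delta_pos": [0,-0.04,0],"yaw": 0,"jaw": 1}])

```text
time: 10.92
ee_pos: [0.5603, 0.1574, 0.0253]
tcp_rot: [179.8, 0.1, -18.1]
ft_force: [-10.0, -21.6, 19.6]
grip_width: 0.007
gripper_force: 11.5
```

Emit:
drive_tool(increments=[{"delta_pos": [0,-0.04,0],"yaw": 0,"jaw": 1},{"delta_pos": [0,-0.04,0],"yaw": 0,"jaw": 1}])

```text
time: 11.08
ee_pos: [0.5603, 0.1574, 0.0253]
tcp_rot: [179.5, 0.1, -18.2]
ft_force: [-18.3, -35.8, 32.2]
grip_width: 0.003
gripper_force: 19.6
```

Emit:
drive_tool(increments=[{"delta_pos": [0,-0.03,0],"yaw": 0,"jaw": 1},{"delta_pos": [0,-0.03,0],"yaw": 0,"jaw": 1}])

```text
time: 11.25
ee_pos: [0.5602, 0.1573, 0.0253]
tcp_rot: [179.4, 0.2, -18.3]
ft_force: [-23.3, -42.9, 40.6]
grip_width: 0.009
gripper_force: 24.8
```

The stop was felt: force rose from 3 N to over 20 N with the TCP at rail x = +0.0026, exactly where expected. I'm backing off now.

Emit:
drive_tool(increments=[{"delta_pos": [0,0.3,0],"yaw": 0,"jaw": 1},{"delta_pos": [0,0.5,0],"yaw": 0,"jaw": 1},{"delta_pos": [0,0,-0.9],"yaw": 0,"jaw": 1},{"delta_pos": [0,0,-1],"yaw": 0,"jaw": 1},{"delta_pos": [0,0,-1],"yaw": 0,"jaw": 0},{"delta_pos": [0,0,-1],"yaw": 0,"jaw": -1},{"delta_pos": [0,0,-0.5],"yaw": 0,"jaw": -1},{"delta_pos": [0,0,0],"yaw": 0,"jaw": -1}])

```text
time: 11.92
ee_pos: [0.5552, 0.1361, 0.2066]
tcp_rot: [-179.7, -0.4, -18.0]
ft_force: [0.7, 0.1, -0.2]
grip_width: 0.248
gripper_force: 0.0
```

```bash
python3 - <<'E'
from h import *
s=observe(); go([.5,-.2,.22],-22); snap("w10"); k=cal("w10"); print("dial",[(d,rail(d[0])) for d in find("dial")])
D=RO+.06*ex; c=proj(k,[*D,.069]); print("pred dial",D,"px",c,"clip",find("focus_clip"))
im=cv2.imread("pics/w10.png"); h=cv2.cvtColor(im,cv2.COLOR_BGR2HSV)
m=((h[...,1]<50)&(h[...,2]>170)).astype(np.uint8)
x,y=c.astype(int); cc=cv2.HoughCircles(cv2.cvtColor(im,cv2.COLOR_BGR2GRAY)[max(0,y-50):y+50,max(0,x-50):x+50],cv2.HOUGH_GRADIENT,1,100,param1=80,param2=12,minRadius=15,maxRadius=32); print(cc, max(0,x-50),max(0,y-50))
cv2.imwrite("pics/w10c.png",cv2.resize(im[max(0,y-90):y+60,max(0,x-100):x+100],None,fx=4,fy=4,interpolation=cv2.INTER_CUBIC)); print(max(0,x-100),max(0,y-90))
for c in ("w10",):
  m=((abs(h[...,0].astype(int)-28)<6)&(h[...,1]>120)&(h[...,2]>100)).astype(np.uint8)
  n,l,st,ce=cv2.connectedComponentsWithStats(m); print([(st[i].tolist(),ce[i].round(1).tolist()) for i in range(1,n) if st[i,4]>60])
E
```

```text
t 11.9167 at [0.5552 0.1361 0.2066] rot [-179.75   -0.36  -18.01] F [ 0.68  0.13 -0.17] grip 0.24797264493203133 0.0
delta units [ 1.284  8.417 -0.335] yaw units 0.7984965769079103
dial [(([0.5842, 0.2028, 0.0639], 0.88), array([ 0.0532, -0.0081])), (([0.5295, -0.2169, 0.0077], 0.47), array([-0.3628, -0.0857])), (([0.586, -0.236, 0.0518], 0.28), array([-0.3636, -0.1454]))]
pred dial [0.57864 0.21176] px [253.94455629 179.06450679] clip [([0.6497, 0.1833, 0.141], 0.97)]
[[[50.5 49.5 21.1]]] 203 129
153 89
[([578, 68, 37, 75, 934], [595.8, 104.5]), ([225, 106, 40, 26, 399], [243.2, 118.0])]
```

Emit:
drive_tool(increments=[{"delta_pos": [0.1,1,0],"yaw": 0.1,"jaw": -1},{"delta_pos": [0.1,1,0],"yaw": 0.1,"jaw": -1},{"delta_pos": [0.1,1,0],"yaw": 0.1,"jaw": -1},{"delta_pos": [0.1,1,0],"yaw": 0.1,"jaw": -1},{"delta_pos": [0.1,1,0],"yaw": 0.1,"jaw": -1},{"delta_pos": [0.1,1,0],"yaw": 0.1,"jaw": -1},{"delta_pos": [0.1,1,0],"yaw": 0.1,"jaw": -1},{"delta_pos": [0.1,1,0],"yaw": 0.1,"jaw": -1}])

```text
time: 12.73
ee_pos: [0.4732, -0.1786, 0.1999]
tcp_rot: [180.0, 0.1, -22.0]
ft_force: [0.4, -0.5, 1.2]
grip_width: 0.946
gripper_force: 0.0
```

Emit:
drive_tool(increments=[{"delta_pos": [0,0.2,0],"yaw": 0,"jaw": -1},{"delta_pos": [0,0,0],"yaw": 0,"jaw": -1},{"delta_pos": [0,0,0],"yaw": 0,"jaw": -1}])

```text
time: 12.98
ee_pos: [0.4714, -0.1841, 0.2002]
tcp_rot: [-180.0, 0.1, -22.1]
ft_force: [0.7, 0.2, -0.0]
grip_width: 1.0
gripper_force: 0.0
```

```bash
python3 - <<'E'
from h import *
go([.52,-.22,.2],-22); snap("w11"); print(find("loupe"),find("loupe_grip"),find("rest"))
np.save("pics/m11.npy",[d["mask"] for d in imaging.trace("wrist","loupe")])
def orange(im):
    h=cv2.cvtColor(im,cv2.COLOR_BGR2HSV); return ((h[...,0]>=5)&(h[...,0]<=22)&(h[...,1]>130)&(h[...,2]>110)).astype(np.uint8)
for tag,o in (("w1",(301,130)),("w11",None)):
    k=cal(tag); n,l,st,ce=cv2.connectedComponentsWithStats(orange(cv2.imread(f"pics/{tag}.png")))
    for i in range(1,n):
        if st[i,4]<150: continue
        pts=np.argwhere(l==i)[:,::-1].astype(np.float32); r_=cv2.minAreaRect(pts); b=cv2.boxPoints(r_)
        e=sorted([(np.linalg.norm(b[j]-b[(j+1)%4]),j) for j in range(4)])[:2]; m=[(b[j]+b[(j+1)%4])/2 for _,j in e]
        W=[onz(k,p,.054) for p in sorted(m,key=lambda p:p[1])]
        print(tag,st[i].tolist(),np.round(m,1).tolist(),[w.round(4).tolist() for w in W],"len",np.linalg.norm(W[0]-W[1]),"yaw",np.degrees(np.arctan2(*(W[0]-W[1])[1::-1])))
E
```

```text
t 12.9833 at [ 0.4714 -0.1841  0.2002] rot [-1.7999e+02  1.1000e-01 -2.2050e+01] F [ 0.71  0.19 -0.  ] grip 0.9998800728202016 0.0
delta units [1.464 0.375 0.005] yaw units -0.010514785998183385
[([0.5918, -0.2442, 0.0499], 0.95), ([0.5047, -0.516, 0.0114], 0.6)] [([0.5912, -0.2465, 0.0512], 0.8), ([0.508, -0.5119, 0.0152], 0.74)] [([0.3339, -0.3266, 0.0102], 0.71), ([0.5247, -0.2196, 0.0056], 0.69), ([0.4784, 0.3633, 0.0139], 0.19)]
w1 [424, 86, 64, 77, 547] [[431.6000061035156, 159.10000610351562], [479.70001220703125, 88.0999984741211]] [[0.5136, -0.4976, 0.054], [0.4348, -0.4096, 0.054]] len 0.11809092138989129 yaw -48.13597403917261
w1 [290, 106, 16, 62, 574] [[299.8999938964844, 106.19999694824219], [295.70001220703125, 166.60000610351562]] [[0.5736, -0.2438, 0.054], [0.4913, -0.2075, 0.054]] len 0.08996314040068681 yaw -23.81717058108336
w1 [130, 280, 32, 56, 702] [[149.0, 279.3999938964844], [140.39999389648438, 335.70001220703125]] [[0.3867, 0.1022, 0.054], [0.2854, 0.1735, 0.054]] len 0.12391512322316185 yaw -35.159191574800985
w1 [469, 280, 33, 56, 790] [[480.8999938964844
[... 605 characters left out ...]
38964844, 155.89999389648438]] [[0.5737, -0.2431, 0.054], [0.4908, -0.2065, 0.054]] len 0.09063715014104005 yaw -23.78190762912605
w11 [469, 280, 33, 56, 765] [[480.8999938964844, 279.29998779296875], [490.8999938964844, 335.70001220703125]] [[0.236, -0.3517, 0.054], [0.1306, -0.3434, 0.054]] len 0.10567526119408899 yaw -4.50583166037104
w11 [130, 286, 27, 50, 493] [[131.89999389648438, 289.29998779296875], [146.5, 334.20001220703125]] [[0.4142, 0.1318, 0.054], [0.3362, 0.1545, 0.054]] len 0.08123592794044292 yaw -16.186484128609937
w11 [292, 351, 296, 17, 3499] [[587.0, 359.0], [292.0, 359.0]] [[0.027, -0.4772, 0.054], [0.2062, -0.0367, 0.054]] len 0.4755117793143613 yaw -112.13110379768331
```

```bash
python3 - <<'E'
from h import *
im=cv2.imread("pics/w11.png")[0:200,270:590]; cv2.imwrite("pics/w11c.png",cv2.resize(im,None,fx=2.5,fy=2.5,interpolation=cv2.INTER_CUBIC))
for tag,c0 in (("w1",(301,84)),("w11",(329,55))):
    g=cv2.cvtColor(cv2.imread(f"pics/{tag}.png"),cv2.COLOR_BGR2HSV); 
    m=((g[...,2]>150)&(g[...,1]<80)).astype(np.uint8); n,l,st,ce=cv2.connectedComponentsWithStats(m); i=l[c0[1],c0[0]]
    cs,_=cv2.findContours((l==i).astype(np.uint8),0,1); e=cv2.fitEllipse(max(cs,key=len)); print(tag,st[i],e, onz(cal(tag),e[0],.047))
    globals()[tag]=e[0]
print("lens",tri((cal("w1"),w1),(cal("w11"),w11)))
# handle front end in 2 views -> height
print("handle front",tri((cal("w1"),(299.9,106.2)),(cal("w11"),(328.4,80.8))),"rear",tri((cal("w1"),(295.7,166.6)),(cal("w11"),(325.4,155.9))))
E
```

```text
w1 [ 283   64   38   40 1182] ((301.3250732421875, 83.2453384399414), (36.68524169921875, 39.152286529541016), 177.10061645507812) [ 0.60342953 -0.25619344  0.047     ]
w11 [ 307   27   46   51 1815] ((329.4468994140625, 51.92509460449219), (45.07855224609375, 49.382511138916016), 2.5236527919769287) [ 0.60383443 -0.25655812  0.047     ]
lens (array([ 0.60314396, -0.25618605,  0.05050091]), [0.00011820432013253812, 0.00011820432013231136])
handle front (array([ 0.57397216, -0.24352067,  0.04935023]), [0.00012277098041822506, 0.00012277098041816402]) rear (array([ 0.48988284, -0.20642129,  0.04584692]), [0.0002722823285746372, 0.0002722823285743916])
```

View pics/w11c.png

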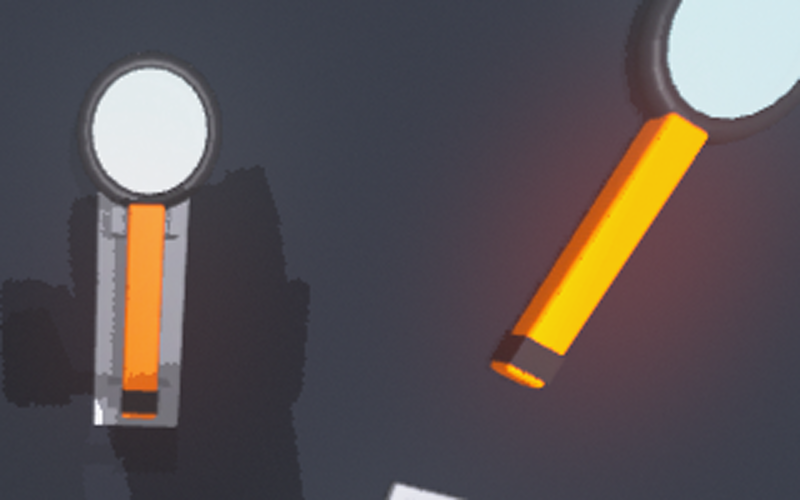

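The crop confirms it. The small loupe lies on its rest at crop (150,130) lens and (145,300) handle. The other is visibly larger and lies on the bench at crop (740,50). Lens is at (0.6034,-0.2562), z ≈ 0.05, yaw -23.6°, so the grip point is (0.5255,-0.2222).

Emit:
drive_tool(increments=[{"delta_pos": [0.8,0.18,0.3],"yaw": 0.16,"jaw": -1},{"delta_pos": [0.8,0.18,0.3],"yaw": 0.16,"jaw": -1},{"delta_pos": [0,0,0.8],"yaw": 0,"jaw": -1},{"delta_pos": [0,0,0.8],"yaw": 0,"jaw": -1},{"delta_pos": [0,0,0],"yaw": 0,"jaw": -1},{"delta_pos": [0,0,0],"yaw": 0,"jaw": -1}])

```text
time: 13.73
ee_pos: [0.5247, -0.2212, 0.1125]
tcp_rot: [180.0, 0.2, -23.6]
ft_force: [0.0, 0.8, 1.1]
grip_width: 1.0
gripper_force: 0.0
```

```bash
python3 - <<'E'
from h import *
go([.5255,-.2222,.010],-23.6)
E
```

```text
t 13.7333 at [ 0.5247 -0.2212  0.1125] rot [180.     0.18 -23.56] F [0.02 0.81 1.07] grip 1.0002450790221247 0.0
delta units [0.027 0.014 2.564] yaw units 0.008873420933503694
```

Emit:
drive_tool(increments=[{"delta_pos": [0.03,0.01,0.8],"yaw": 0,"jaw": -1},{"delta_pos": [0,0,0.8],"yaw": 0,"jaw": -1},{"delta_pos": [0,0,0.5],"yaw": 0,"jaw": -1},{"delta_pos": [0,0,0.3],"yaw": 0,"jaw": -1},{"delta_pos": [0,0,0.1],"yaw": 0,"jaw": -1},{"delta_pos": [0,0,0],"yaw": 0,"jaw": -1},{"delta_pos": [0,0,0],"yaw": 0,"jaw": -1}])

```text
time: 14.32
ee_pos: [0.5275, -0.2234, 0.015]
tcp_rot: [-180.0, -0.1, -23.6]
ft_force: [-1.0, -0.6, 0.1]
grip_width: 1.002
gripper_force: 0.0
```

Emit:
drive_tool(increments=[{"delta_pos": [0,0,0.1],"yaw": 0,"jaw": -1},{"delta_pos": [0,0,0.1],"yaw": 0,"jaw": -1},{"delta_pos": [0,0,0],"yaw": 0,"jaw": -1}])

```text
time: 14.57
ee_pos: [0.5264, -0.2231, 0.0053]
tcp_rot: [-180.0, -0.0, -23.6]
ft_force: [0.1, -0.7, -0.1]
grip_width: 1.003
gripper_force: 0.0
```

Emit:
drive_tool(increments=[{"delta_pos": [0,0,0.1],"yaw": 0,"jaw": -1},{"delta_pos": [0,0,0],"yaw": 0,"jaw": 0},{"delta_pos": [0,0,0],"yaw": 0,"jaw": 1},{"delta_pos": [0,0,0],"yaw": 0,"jaw": 1},{"delta_pos": [0,0,0],"yaw": 0,"jaw": 1},{"delta_pos": [0,0,0],"yaw": 0,"jaw": 1},{"delta_pos": [0,0,0],"yaw": 0,"jaw": 1},{"delta_pos": [0,0,0],"yaw": 0,"jaw": 1}])

```text
time: 15.23
ee_pos: [0.5264, -0.2231, 0.0013]
tcp_rot: [-180.0, 0.0, -23.6]
ft_force: [-0.0, 0.1, -0.6]
grip_width: 0.541
gripper_force: 0.0
```

Emit:
drive_tool(increments=[{"delta_pos": [0,0,0],"yaw": 0,"jaw": 1},{"delta_pos": [0,0,0],"yaw": 0,"jaw": 1},{"delta_pos": [0,0,0],"yaw": 0,"jaw": 1},{"delta_pos": [0,0,0],"yaw": 0,"jaw": 1}])

```text
time: 15.57
ee_pos: [0.5264, -0.2231, 0.0013]
tcp_rot: [-180.0, -0.0, -23.6]
ft_force: [0.6, -0.6, 0.5]
grip_width: 0.258
gripper_force: 0.0
```

Emit:
drive_tool(increments=[{"delta_pos": [0,0,0],"yaw": 0,"jaw": 1},{"delta_pos": [0,0,0],"yaw": 0,"jaw": 1},{"delta_pos": [0,0,0],"yaw": 0,"jaw": 1},{"delta_pos": [0,0,0],"yaw": 0,"jaw": 1}])

```text
time: 15.9
ee_pos: [0.5264, -0.2231, 0.0013]
tcp_rot: [-180.0, -0.0, -23.6]
ft_force: [-0.6, 0.7, 0.5]
grip_width: 0.185
gripper_force: 30.0
```

Emit:
drive_tool(increments=[{"delta_pos": [0,0,-0.1],"yaw": 0,"jaw": 1},{"delta_pos": [0,0,-0.2],"yaw": 0,"jaw": 1},{"delta_pos": [0,0,-0.5],"yaw": 0,"jaw": 1},{"delta_pos": [0,0,-0.8],"yaw": 0,"jaw": 1},{"delta_pos": [0,0,-0.8],"yaw": 0,"jaw": 1},{"delta_pos": [0,0,-0.8],"yaw": 0,"jaw": 1},{"delta_pos": [0,0,-0.8],"yaw": 0,"jaw": 1},{"delta_pos": [0,0,-0.8],"yaw": 0,"jaw": 1}])

```text
time: 16.57
ee_pos: [0.526, -0.223, 0.1958]
tcp_rot: [-180.0, -0.0, -23.6]
ft_force: [0.2, -0.1, -0.4]
grip_width: 0.187
gripper_force: 30.0
```

```bash
python3 - <<'E'
from h import *
go([.5264,-.2231,.2],-23.6); snap("w12"); s=observe(); k=cal("w12")
print(find("lens"),find("loupe"))
g=cv2.cvtColor(cv2.imread("pics/w12.png"),cv2.COLOR_BGR2HSV)
p=np.array(s["ee_pos"]); L=p+[.077,-.0331,.0457]; print("pred lens px",proj(k,L),proj(k,L+[0,0,.01]), "scene",proj(imaging.get_calibration("scene"),L))
c0=proj(k,L).astype(int); print(g[c0[1],c0[0]])
cv2.imwrite("pics/w12c.png",cv2.resize(cv2.imread("pics/w12.png")[0:260,200:440],(554,600)))
print(s["wrist_torque"])
E
```

```text
t 16.5667 at [ 0.526  -0.223   0.1958] rot [-1.7999e+02 -3.0000e-02 -2.3620e+01] F [ 0.15 -0.07 -0.43] grip 0.18712721890797857 29.995344579219818
delta units [ 0.01  -0.001 -0.105] yaw units -0.003369156243277871
[([0.5179, -0.5291, 0.0184], 0.9), ([0.5988, -0.2504, 0.2447], 0.66)] [([0.5957, -0.2464, 0.2442], 0.82), ([0.5197, -0.5301, 0.0111], 0.76)]
pred lens px [313.42947124  97.84011555] [313.32180469  96.65605429] scene [249.89542294 142.42076014]
[114   5 232]
[-0.03061745 -0.18628409  0.01189029]
```

Emit:
drive_tool(increments=[{"delta_pos": [-0.25,-0.87,0],"yaw": -0.39,"jaw": 1},{"delta_pos": [-0.25,-0.87,0],"yaw": -0.39,"jaw": 1},{"delta_pos": [-0.25,-0.87,0],"yaw": -0.39,"jaw": 1},{"delta_pos": [-0.25,-0.87,0],"yaw": -0.39,"jaw": 1},{"delta_pos": [-0.25,-0.87,0],"yaw": -0.39,"jaw": 1},{"delta_pos": [-0.25,-0.87,0],"yaw": -0.39,"jaw": 1},{"delta_pos": [-0.25,-0.87,0],"yaw": -0.39,"jaw": 1},{"delta_pos": [-0.25,-0.87,0],"yaw": -0.39,"jaw": 1}])

```text
time: 17.38
ee_pos: [0.5293, 0.0672, 0.1926]
tcp_rot: [180.0, 0.1, -7.9]
ft_force: [1.4, -1.2, -0.8]
grip_width: 0.189
gripper_force: 30.0
```

Emit:
drive_tool(increments=[{"delta_pos": [-0.25,-0.8,0],"yaw": -0.39,"jaw": 1},{"delta_pos": [-0.25,-0.7,0],"yaw": -0.39,"jaw": 1},{"delta_pos": [-0.2,-0.5,0],"yaw": -0.39,"jaw": 1},{"delta_pos": [-0.2,-0.3,0],"yaw": -0.39,"jaw": 1},{"delta_pos": [0,0,0],"yaw": 0,"jaw": 1},{"delta_pos": [0,0,0],"yaw": 0,"jaw": 1}])

```text
time: 17.88
ee_pos: [0.5033, 0.1598, 0.193]
tcp_rot: [180.0, 0.0, -0.2]
ft_force: [-0.1, -0.9, -1.3]
grip_width: 0.187
gripper_force: 30.0
```

```bash
cat >> h.py <<'E'
def blob(im,c0):
    g=cv2.cvtColor(im,cv2.COLOR_BGR2HSV); m=((g[...,2]>150)&(g[...,1]<80)).astype(np.uint8)
    n,l,st,ce=cv2.connectedComponentsWithStats(m); i=l[int(c0[1]),int(c0[0])]
    cs,_=cv2.findContours((l==i).astype(np.uint8),0,1); return st[i].tolist(),cv2.fitEllipse(max(cs,key=len))
E
python3 - <<'E'
from h import *
print("w12",blob(cv2.imread("pics/w12.png"),(313,98)))
s=observe();go([.4948,.2113,.2],0); snap("w13"); print(np.round(s["joint_positions"],1))
print(find("lens")); sc=imaging.grab_frame("scene"); cv2.imwrite("pics/s13.png",sc); print(find("lens","scene"),find("focus_mark","scene"))
# clip height refinement: project clip estimate into every view
for t in ("w2","w4","w10"): print(t,proj(cal(t),[.6497,.187,.133]))
h=cv2.cvtColor(cv2.imread("pics/w10.png"),cv2.COLOR_BGR2HSV); m=((abs(h[...,0].astype(int)-28)<6)&(h[...,1]>120)&(h[...,2]>100))
for y in range(104,134): 
    x=np.where(m[y,220:270])[0]; print(y,(220+x.min(),220+x.max()) if len(x) else None,end=" ")
E
```

```text
w12 ([267, 51, 97, 103, 7831], ((314.9850769042969, 102.33457946777344), (96.53230285644531, 101.41641235351562), 0.9621486663818359))
t 17.8833 at [0.5033 0.1598 0.193 ] rot [ 1.7997e+02  3.0000e-02 -1.9000e-01] F [-0.1  -0.89 -1.28] grip 0.18743986648624925 29.995199739933014
delta units [-0.218 -1.287 -0.175] yaw units -0.03812393011578581
[  -3.6   11.3  -23.8  108.4    5.2   61.4 -119.7]
[([0.5808, 0.1605, 0.2432], 0.75)]
[([0.5123, -0.5076, 0.015], 0.92), ([0.5834, 0.1625, 0.2388], 0.79), ([0.5886, 0.2189, 0.0494], 0.44)] [([0.6545, 0.1932, 0.1314], 0.67)]
w2 [232.15252854  18.59563966]
w4 [147.54539051 120.41442113]
w10 [237.13934586 119.20457699]
104 None 105 None 106 (np.int64(231), np.int64(239)) 107 (np.int64(229), np.int64(242)) 108 (np.int64(228), np.int64(243)) 109 (np.int64(227), np.int64(244)) 110 (np.int64(226), np.int64(245)) 111 (np.int64(225), np.int64(246)) 112 (np.int64(235), np.int64(247)) 113 (np.int64(239), np.int64(248)) 114 (np.int64(240), np.int64(249)) 115 (np.int64(241), np.int64(250)) 116 (np.int64(242), np.int64(264)) 117 (np.int64(242), np.int64(264)) 118 (np.int64(242), np.int64(264)) 119 (np.int64(242), np.int64(264)) 120 (np.int64(242), np.int64(264)) 121 (np.int64(242), np.int64(261)) 122 (np.int64(241), np.int64(250)) 123 (np.int64(241), np.int64(248)) 124 (np.int64(239), np.int64(248)) 125 (np.int64(235), np.int64(247)) 126 (np.int64(227), np.int64(246)) 127 (np.int64(228), np.int64(245)) 128 (np.int64(229), np.int64(244)) 129 (np.int64(230), np.int64(243)) 130 (np.int64(232), np.int64(242)) 131 (np.int64(237), np.int64(238)) 132 None 133 None
```

Emit:
drive_tool(increments=[{"delta_pos": [-0.07,-0.45,0],"yaw": -0.04,"jaw": 1},{"delta_pos": [-0.07,-0.45,0],"yaw": 0,"jaw": 1},{"delta_pos": [-0.08,-0.38,0],"yaw": 0,"jaw": 1},{"delta_pos": [0,0,0],"yaw": 0,"jaw": 1},{"delta_pos": [0,0,0],"yaw": 0,"jaw": 1}])

```text
time: 18.55
ee_pos: [0.495, 0.2116, 0.1932]
tcp_rot: [180.0, 0.0, 0.0]
ft_force: [-0.3, -0.8, -1.2]
grip_width: 0.187
gripper_force: 30.0
```

```bash
cat > lens.py <<'E'
from h import *
from scipy.optimize import least_squares
def contour(im,c0):
    g=cv2.cvtColor(im,cv2.COLOR_BGR2HSV); m=((g[...,2]>150)&(g[...,1]<80)).astype(np.uint8)
    n,l,st,ce=cv2.connectedComponentsWithStats(m); i=l[int(c0[1]),int(c0[0])]
    cs,_=cv2.findContours((l==i).astype(np.uint8),0,1); return max(cs,key=len)[:,0,:].astype(float)
def fit(tag,c0,free,x0,im=None):  # params: X,Y,Z,tx,ty,rad ; free = indices fitted
    k=cal(tag); C=contour(cv2.imread(f"pics/{tag}.png"),c0); x0=np.array(x0,float)
    def res(v):
        p=x0.copy(); p[free]=v; n=np.array([p[3],p[4],1]); n/=np.linalg.norm(n)
        out=[]
        o=-k["R"].T@np.array(k["t"]); U=np.c_[C,np.ones(len(C))]@np.linalg.inv(k["K"]).T@k["R"]
        s=((p[:3]-o)@n)/(U@n); P=o+U*s[:,None]; return (np.linalg.norm(P-p[:3],axis=1)-p[5])*1000
    q=least_squares(res,x0[free],loss="soft_l1",x_scale=[.01]*len(free)); p=x0.copy(); p[free]=q.x; return p.round(4),float(np.sqrt((q.fun**2).mean()))
E
python3 - <<'E'
from lens import *
for t,c in (("w1",(301,84)),("w11",(329,52))): print(t,fit(t,c,[0,1,5],[.6034,-.2562,.0505,0,0,.027]))
s=observe(); go([.4948,.2113,.0873],0); snap("w14"); p=s["ee_pos"]
R=.0262
x0=[p[0]+.0838,p[1],p[2]+.046,0,0,R]; c=proj(cal("w14"),x0[:3])
q=fit("w14",c,[0,1,5],x0); print("level, z known",q,"rel",q[0][:3]-p)
q=fit("w12",(313,98),[0,1,5],[.603,-.256,.2415,0,0,R]); print("w12",q)
E
```

```text
w1 (array([ 0.6026, -0.2561,  0.0505,  0.    ,  0.    ,  0.0265]), 0.41478945555341706)
w11 (array([ 0.6027, -0.2559,  0.0505,  0.    ,  0.    ,  0.0266]), 0.31405052452199794)
t 18.55 at [0.495  0.2116 0.1932] rot [1.8e+02 1.0e-02 1.0e-02] F [-0.35 -0.84 -1.22] grip 0.18741374361884597 29.99535620212555
delta units [-0.005  0.008  2.648] yaw units 0.0015294594827174961
level, z known (array([0.5783, 0.2115, 0.2392, 0.    , 0.    , 0.0274]), 0.17398037281613976) rel [ 0.08329481 -0.00012014  0.04597952]
w12 (array([ 0.6024, -0.2565,  0.2415,  0.    ,  0.    ,  0.0273]), 0.16882126875553052)
```

Emit:
drive_tool(increments=[{"delta_pos": [0,0,0.5],"yaw": 0,"jaw": 1},{"delta_pos": [0,0,0.5],"yaw": 0,"jaw": 1},{"delta_pos": [0,0,0.5],"yaw": 0,"jaw": 1},{"delta_pos": [0,0,0.5],"yaw": 0,"jaw": 1},{"delta_pos": [0,0,0.4],"yaw": 0,"jaw": 1},{"delta_pos": [0,0,0.24],"yaw": 0,"jaw": 1},{"delta_pos": [0,0,0],"yaw": 0,"jaw": 1},{"delta_pos": [0,0,0],"yaw": 0,"jaw": 1}])

```text
time: 19.27
ee_pos: [0.4952, 0.2111, 0.0879]
tcp_rot: [180.0, 0.0, -0.1]
ft_force: [-0.0, 0.2, -0.8]
grip_width: 0.186
gripper_force: 30.0
```

```bash
python3 - <<'E'
from lens import *
s=observe(); go([.4948,.2113,.0873],0); snap("w15"); p=s["ee_pos"]; k=cal("w15"); sc=imaging.grab_frame("scene"); cv2.imwrite("pics/s15.png",sc); ks=imaging.get_calibration("scene")
print("lens nets",find("lens","scene"),find("lens"),find("focus_clip"),find("focus_clip","scene"))
L=[.5783,.2115,p[2]+.0457]
print("scene px lens",proj(ks,L),"clip",proj(ks,[.6497,.187,.133]),"dial",proj(ks,[.5786,.2118,.069]),"wrist lens",proj(k,L),"clip",proj(k,[.6497,.187,.133]))
c=cv2.imread("pics/w15.png")[0:230,190:460]; d=sc[215:300,330:415]
cv2.imwrite("pics/f15.png",np.hstack([cv2.resize(c,(470,400)),cv2.resize(d,(330,400)[::1] if 0 else (330,330),interpolation=cv2.INTER_CUBIC) if 0 else cv2.resize(d,(330,400),interpolation=cv2.INTER_CUBIC)]))
E
```

```text
t 19.2667 at [0.4952 0.2111 0.0879] rot [ 1.7999e+02  2.0000e-02 -6.0000e-02] F [-0.03  0.19 -0.75] grip 0.18582934014685057 29.99527394771576
delta units [-0.011 -0.006  0.015] yaw units -0.012472885308507974
lens nets [([0.5749, 0.2158, 0.1354], 0.89), ([0.5102, -0.5096, 0.016], 0.73), ([0.5329, -0.2185, 0.0081], 0.29)] [([0.5738, 0.214, 0.1379], 0.57)] [] []
scene px lens [393.03612851 258.05963802] clip [364.46194419 269.17081861] dial [390.21825389 277.19340617] wrist lens [313.90614275 105.09279561] clip [362.59625874 -44.58899075]
```

View pics/f15.png

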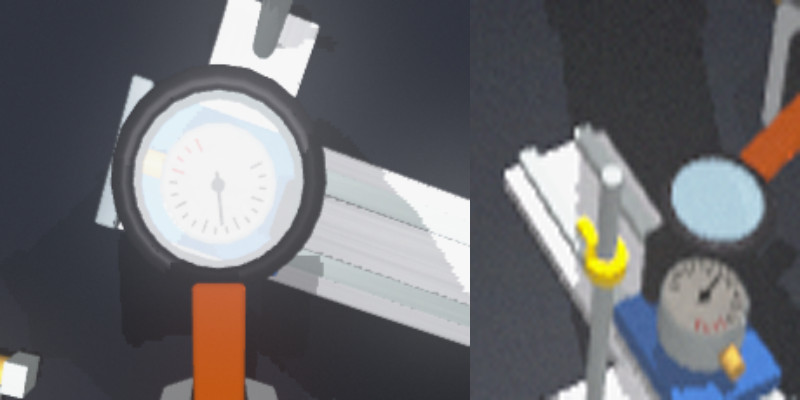

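The left panel shows the dial (218,185) concentric inside the lens rim (218,178). The right panel shows the lens (718,200), clip (603,258) and dial (703,295) all within about 1 px of their predictions. So the lens is centred at z ≈ 0.134 against the pointer's 0.133, and the carriage is still at its stop. I'm handing in now.

```bash
python3 -c "
from plant import observe,r
s=observe(); print(s['time'],s['ee_pos'],abs(s['qd']).max()); print(r.job_done())"
```

```text
19.5667 [0.49540323 0.21179337 0.08845354] 0.19423303893115906
the job is handed in; nothing more can be done
None
```

The job was handed in at 19.6 s with the carriage at its stop and the lens held level over the gauge dial, centred to about 2 mm, at z ≈ 0.134 m against the pointer's 0.133 m. While feeling for the stop I pressed on past first contact: the wrist force reached about 63 N, and one component passed 40 N.

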